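# Hold a disc flush on the sloping sanding plate, up to its stop

## Robot

A 6-joint arm with a two-finger parallel gripper is mounted at the origin on the work surface. World frame = base frame: x ahead of the robot, y to its left, z up, the work surface at z = 0. Lengths are in m, angles in rad, forces in N, time in s.
With the tool pointing down it reaches from about 0.225 to 0.725 m from the base axis. Payload 3.1 kg.
Tool frame: the origin (TCP) lies midway between the tips of the shut fingers; the grasp point (between the pads) lies 19 mm behind it; z points along the fingers, y is the direction in which the jaws open and shut (so a half turn about z gives the same grasp; the last joint's range is limited). The gripper opens to 85 mm and grips with 20 to 120 N. Pads are 22 mm wide; open, the fingers measure 114 mm over their backs; the gripper's body (76 mm by 85 mm) begins 54 mm behind the grasp point. The pads swing forward as they close: fully open they stand 13 mm farther back than shut.
Start: joints at [1.135, 0.048, 0.099, 1.622, 0, 1.443], TCP at [0.159, 0.5, 0.203] pointing down, gripper open.
Joint ranges: [-2.91, 2.91], [-0.99, 1.94], [-1.21, 1.42], [-2.12, 2.29], [-1.49, 1.47], [-3.14, 3.14]. Speed limits (rad/s): [2.79, 2.79, 3.14, 3.14, 3.14, 3.14].

## Interface

Orientations are given as [roll, pitch, yaw] about the fixed x, y, z axes, in that order (R = Rz(yaw) Ry(pitch) Rx(roll)).
In Python, from workcell import arm, vision, job gives the robot as it stands.
- The arm moves only by the tool carry_out, never from a script. Its argument "increments" is a list that holds one entry, the list of rows, each a list of 7 numbers: the shift along the tool's x, y, z in m, then the turn, a rotation vector about the tool's x, y, z in degrees, then the finger opening in m, from 0 to 0.0854. A call has 1 to 10 rows; each row is the pose to reach, as a shift and turn from the pose measured when the call began, along the tool's axes at that moment; what a row does not reach only later rows make up. A row lasts 1/8 s, in which the tool goes at most 62.5 mm and 10.7 degrees, less where a joint would pass 70% of its speed; a pose out of reach is approached as far as the arm can. A call with a gripper value outside its range is refused whole. The fingers move at their own pace and stop on an object; "grip_force" is the grip in N (left out, the last holds). Time passes only in rows, so rows that repeat a pose let the fingers close. It gives the time, the measured TCP pose, the force and the opening at its end, in the units of the state.
- arm.state(): the state, without advancing time (a new reading comes with each control period).
- vision.get_image(name): name is "side" or "top"; returns the picture (400x640x3 uint8, blue, green, red); there is no depth.
- vision.camera_info(name): a dict with "intrinsics" (3x3 intrinsics, pixels), "k1" (the pictures are not rectified: a ray, as slopes to the right and down, at radius r is drawn at 1 + k1 r^2 times it, then the intrinsics apply), "R" (3x3) and "t" (3): a world point X has camera coordinates R X + t. Camera axes: x right, y down, z forward; pixel columns grow to the right and rows downward; lengths in m; the calibration is good to about 2 mm. A picture is of the moment at which its call begins. camera_info takes no time and is no camera call.
- job.finish_job(): hands the job in, once; it reports no verdict.
The state is a dict: "time": time; "joints": joint angles; "joint_velocities": joint speeds; "effort": joint torques, N m; "eef_pos": TCP position; "tcp_rot": TCP orientation; "ft_force": force on the tool from outside, world axes, zero at the start; "wrist_torque": the same for the moment, N m; "width": opening from 0.0 (shut) to 1.0 (fully open).
Only numpy, scipy, OpenCV 4.12 (cv2) and the standard library are available. Lean on these libraries where they do the work, as an engineer would, in place of code of your own. Each camera call takes 0.05 s, during which the arm holds its last target.

## Task

Pick up the white disc by the wooden bar on its back, tilt it to match the sloping sanding plate of the green jig, lay it flat on the plate well clear of the steel stop rail, then slide it down the slope until you feel its rim meet the rail. Press it in until the spring-loaded plate has sunk about half of its 8 mm travel, and finish like that: the program ends while still gripping the bar, with the disc held flush, pressed and touching the rail, not let go. Do not knock the other things on the bench about.

Things in the scene. Friction and masses are not known exactly. Their poses are not given: they have to be found in the camera images.
- disc: Rigid white disc, diameter 120 mm, 8 mm thick, 0.13 to 0.25 kg, lying on the bench with a wooden grip bar standing on its back: bar 60 mm long (along the disc's x), 24 mm wide (along its y), 40 mm tall, so its top is 48 mm above the disc's underside. Origin: centre of the flat underside, z along the bar upwards.
- disc_bar (a point): Point to grip inside the bar, on the disc's axis, 34 mm above the disc's underside; same axes as the disc.
- jig: Green steel base of the sanding jig, 200 x 190 mm and 14 mm thick, bolted down; origin: centre of its underside; x points from its low edge, which is turned to the robot, to its high edge. On it a grey cradle, hinged across its low edge (85 mm before the origin, 36 mm up), is locked at a slope of about 15 to 35 degrees, different each time.
- plate_face (a point): Centre of the working face of the sloping sanding plate (red-brown abrasive on aluminium, 158 mm along the slope by 150 mm across). Its x points up the slope, away from the robot, y runs level across the slope, z is the face's normal, pointing up and towards the robot. The point moves with the plate. The stop rail's inner face is 80 mm down the slope from the plate's centre, so the disc's centre is 20 mm down-slope of it (x = -20 mm) when its rim meets the rail.
- plate (a joint): How far the plate has sunk along its normal against its springs, in m: 0 untouched, 0.008 bottomed. It starts to give at a push of about 1.5 N and takes about 1.8 N more for each mm: 4 mm needs about 9 N in all, the disc's weight included.
- rail_stop: Straight steel stop rail across the low edge of the slope, 150 mm long, 10 mm thick, standing 9 mm proud of the untouched plate; carried by the cradle on stiff springs (gives 0.25 mm per N down the slope, 3 mm at most), does not sink with the plate. Origin 20 mm below the untouched plate's surface, in the middle of its thickness; axes as plate_face.
- screwdriver: Bystander: loose screwdriver 190 mm long, lying along its x; origin midway under it.
- spare_wheel: Bystander: loose grey spare grinding wheel, diameter 100 mm, 22 mm thick, lying flat; origin: centre of its underside.
- paint_tin: Bystander: loose paint tin, diameter 72 mm, 85 mm tall, standing; origin: centre of its underside.
- wrench: Bystander: loose wrench 180 mm long, lying along its x; origin midway under it.
- parts_cup: Bystander: loose grey plastic cup, diameter 72 mm, 70 mm tall; origin: centre of its underside.
- offcut: Bystander: loose wooden offcut 90 x 45 x 18 mm, lying flat; origin: centre of its underside.

How it is judged:
On the way, in this order (a step that is already met when the one before it is completed fails the run):
1. the disc is lifted clear of the bench by its bar (height (world z) of disc above 0.03 m and distance between the grasp point and disc_bar below 0.03 m and z of the grasp point in the frame of disc below 0.049 m and contact force between the fingers and disc above 2 N), for 0.1 s.
2. the disc lies flat on the plate, its rim more than 6 mm clear of the stop rail, still gripped (angle between the z axis of disc and the z axis of plate_face, either way round below 0.06 rad and z of disc in the frame of plate_face between -0.003 and 0.003 m and y of disc in the frame of plate_face between -0.035 and 0.035 m and x of disc in the frame of plate_face between -0.014 and 0.05 m and distance between the grasp point and disc_bar below 0.03 m and z of the grasp point in the frame of disc below 0.049 m and contact force between the fingers and disc above 2 N), for 0.1 s.
At the end, for the whole second after the job is handed in: Bar still gripped (grasp point within 30 mm of disc_bar, below the bar top), disc still, flush on the plate (0.04 rad, 3 mm; within 35 mm of its centre line), rim touching the stop rail with over 0.3 N, plate sunk 2 to 6.5 mm (angle between the z axis of disc and the z axis of plate_face, either way round below 0.04 rad and z of disc in the frame of plate_face between -0.003 and 0.003 m and y of disc in the frame of plate_face between -0.035 and 0.035 m and x of disc in the frame of plate_face below 0.05 m and x of disc in the frame of plate_face below -0.015 m and contact force between disc and rail_stop above 0.3 N and value of joint plate between 0.002 and 0.0065 m and linear speed of disc below 0.01 m/s and height (world z) of disc above 0.04 m and distance between the grasp point and disc_bar below 0.03 m and z of the grasp point in the frame of disc below 0.049 m and contact force between the fingers and disc above 2 N); the arm keeps its last pose, push and grip.
It fails at once if a bystander is shifted by more than 30 mm (distance of any of screwdriver, spare_wheel, paint_tin, wrench, parts_cup, offcut from where it was at the start of the episode above 0.03 m).
It also fails if it takes over 51 s, if anything falls off the work surface, if the arm or the gripper's body presses on something with over 40 N, if the wrist force passes 120 N, or if a joint passes its speed limit or range.

## Working session

There is one attempt and no reset: what is moved stays moved. The work goes in short steps, Python scripts to look and compute and a tool call to move; the robot and the scene stay as the last step left them, time stands still between calls to the robot, and variables do not carry over. Pictures are saved under pics/ and viewed, and the job is handed in when it is done.

Besides the shell and the picture viewer there is one more tool, called after "Call:" as name(argument=value, ...), one argument or row to a line, values as JSON. carry_out: Moves the arm, as the interface text tells. Its arguments: {"type":"object","properties":{"increments":{"type":"array","items":{"type":"array","items":{"type":"array","items":{"type":"number"}}}},"grip_force":{"type":"number"}},"required":["increments"]}

```bash
mkdir -p pics; ls
python3 - <<'E'
from workcell import arm, vision, job
import cv2
print(arm.state())
for n in("side","top"):
    cv2.imwrite(f"pics/{n}0.png",vision.get_image(n)); print(vision.camera_info(n))
E
```

```text
pics
{'time': 0.0, 'joints': array([1.13519415e+00, 4.87688404e-02, 9.75730445e-02, 1.62199659e+00,
       3.12617397e-05, 1.44301690e+00]), 'joint_velocities': array([-0.0007364 ,  0.00090642, -0.00040297,  0.00037728, -0.00060688,
       -0.00038179]), 'effort': array([-1.78786049e-03, -3.38783598e+01,  3.20013785e+01,  2.03054259e-02,
       -3.04561881e-04,  1.84680158e-05]), 'eef_pos': array([0.15876723, 0.49970013, 0.20149541]), 'tcp_rot': array([-3.13922012e+00, -3.36340467e-04,  2.83376946e+00]), 'ft_force': array([-3.14526372e-01, -4.42108622e-04, -7.29347824e-01]), 'wrist_torque': array([-0.0443305 ,  0.04888261,  0.00489679]), 'width': 1.0011522129156545}
{'intrinsics': array([[384.61212382,   0.        , 319.87500221],
       [  0.        , 384.61212382, 198.93763769],
       [  0.        ,   0.        ,   1.        ]]), 'k1': -0.04309731796615204, 'R': array([[ 7.13310103e-01, -7.00848532e-01, -1.81058196e-04],
       [-3.57663910e-01, -3.63801229e-01, -8.60072783e-01],
       [ 6.02714878e-01,  6.13563363e-01, -5.10171319e-01]]), 't': array([-0.42643571,  0.25759401,  0.91077208])}
{'intrinsics': array([[416.2647475 ,   0.        , 315.3489286 ],
       [  0.        , 416.2647475 , 195.52271136],
       [  0.        ,   0.        ,   1.        ]]), 'k1': 0.009352101209040686, 'R': array([[-2.72396011e-02, -9.99628749e-01,  6.06085870e-04],
       [-9.81800121e-01,  2.66397656e-02, -1.88039478e-01],
       [ 1.87953522e-01, -5.71717554e-03, -9.82161284e-01]]), 't': array([0.01203488, 0.57360286, 1.11016052])}
```

View pics/side0.png

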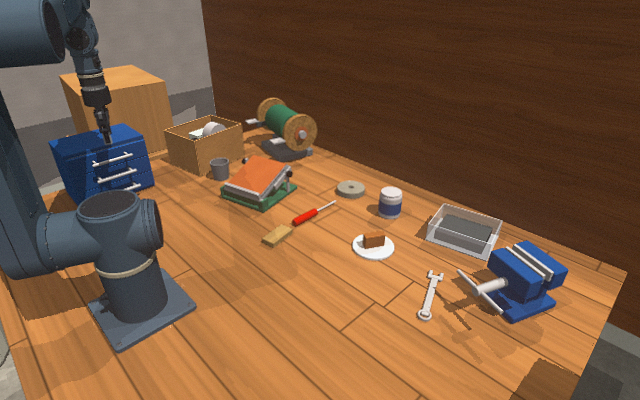

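View pics/top0.png

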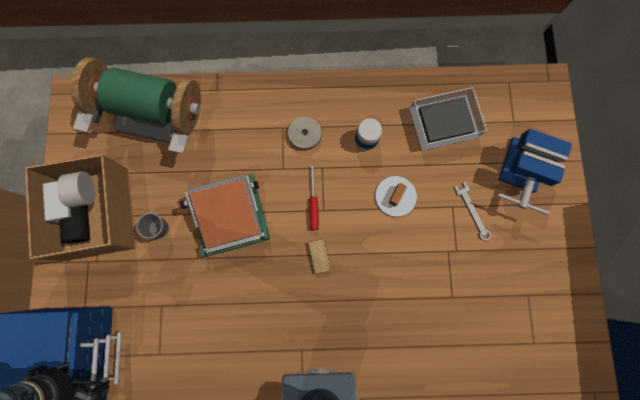

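The side view shows the disc at about (373,246) with its bar, and the jig at about (258,182). The top view has the disc at (396,196) and the jig at (228,215). I'll enlarge both areas.

```bash
cat > h.py <<'E'
import numpy as np, cv2
from workcell import arm, vision, job
I={n:vision.camera_info(n) for n in("side","top")}
def proj(n,X):
    c=I[n];X=np.atleast_2d(X);P=X@np.array(c["R"]).T+c["t"];s=P[:,:2]/P[:,2:]
    s=s*(1+c["k1"]*(s**2).sum(1,keepdims=True));K=c["intrinsics"]
    return s@K[:2,:2].T+K[:2,2]
def ray(n,uv):
    c=I[n];K=c["intrinsics"]
    p=cv2.undistortPoints(np.array([[uv]],float),K,np.array([c["k1"],0,0,0.]))[0,0]
    d=np.array(c["R"]).T@np.r_[p,1];return -np.array(c["R"]).T@c["t"],d/np.linalg.norm(d)
def onz(n,uv,z):
    o,d=ray(n,uv);return o+d*(z-o[2])/d[2]
def tri(a,b):
    o1,d1=ray("side",a);o2,d2=ray("top",b)
    A=np.c_[d1,-d2];s=np.linalg.lstsq(A,o2-o1,rcond=None)[0]
    p,q=o1+s[0]*d1,o2+s[1]*d2;return (p+q)/2,np.linalg.norm(p-q)
def crop(src,x,y,w,h,k,out):
    im=src[y:y+h,x:x+w];im=cv2.resize(im,None,fx=k,fy=k,interpolation=cv2.INTER_CUBIC)
    for u in range((x+9)//10*10,x+w,10):
        cv2.line(im,((u-x)*k+k//2,0),((u-x)*k+k//2,5),(0,255,255),1);cv2.putText(im,str(u),((u-x)*k,15),0,.35,(0,255,255),1)
    for v in range((y+9)//10*10,y+h,10):
        cv2.line(im,(0,(v-y)*k+k//2),(5,(v-y)*k+k//2),(0,255,255),1);cv2.putText(im,str(v),(7,(v-y)*k+4),0,.35,(0,255,255),1)
    cv2.imwrite(out,im)
E
python3 - <<'E'
from h import *
s=cv2.imread("pics/side0.png");t=cv2.imread("pics/top0.png")
for n in I: print(-np.array(I[n]["R"]).T@I[n]["t"])
crop(s,340,220,70,50,10,"pics/s_disc.png");crop(t,370,170,55,50,10,"pics/t_disc.png")
crop(s,210,145,95,70,8,"pics/s_jig.png");crop(t,175,170,100,90,7 and 6,"pics/t_jig.png")
E
```

```text
[-0.15262291 -0.7639702   0.68612218]
[0.35483261 0.00309675 1.19820937]
```

View pics/s_disc.png

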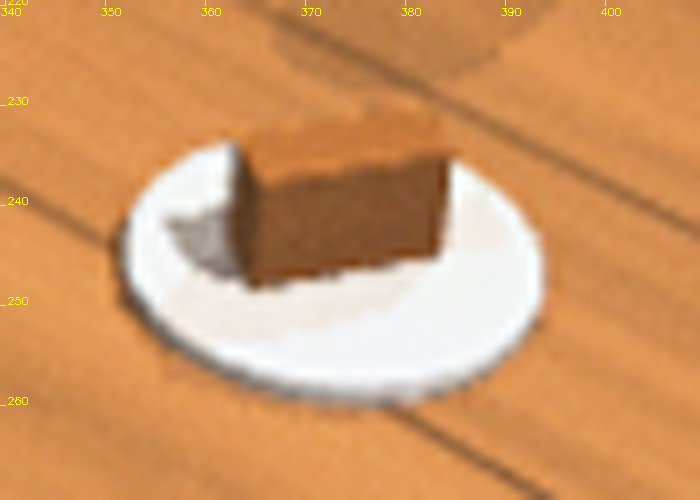

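View pics/t_disc.png

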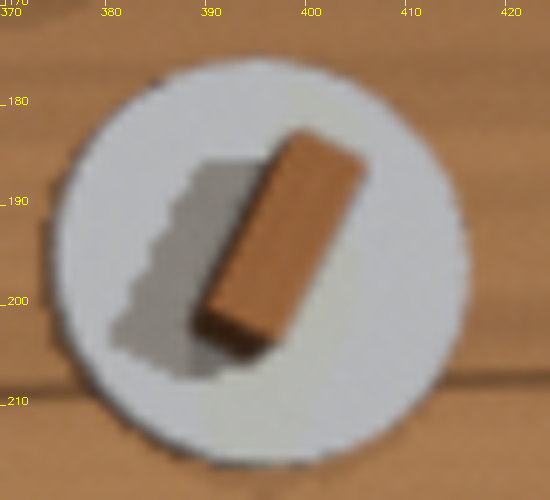

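View pics/s_jig.png

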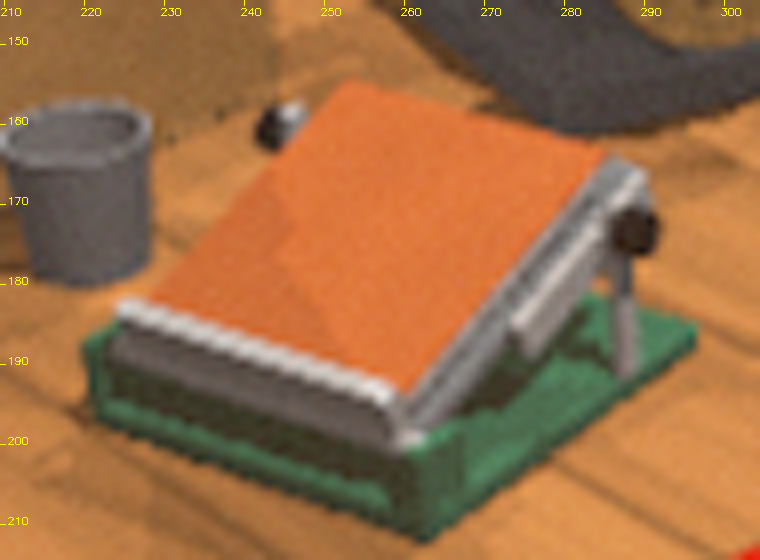

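View pics/t_jig.png

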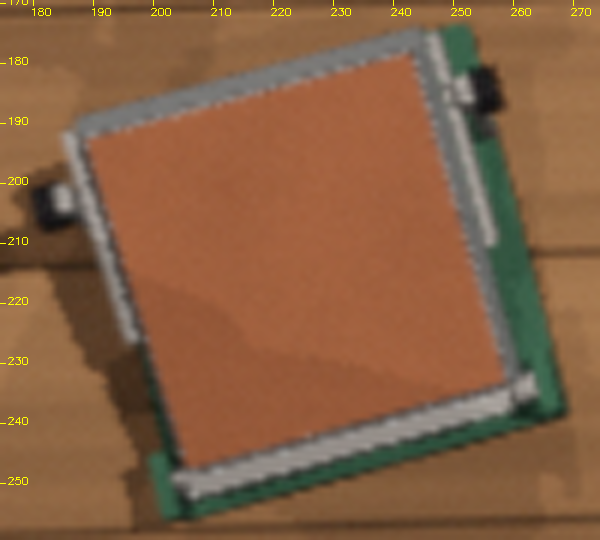

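```bash
cat > m.py <<'E'
from h import *
from scipy.optimize import least_squares
from scipy.spatial.transform import Rotation as Ro
f=lambda p,x,y,k:(x+(p[0]+.5)/k-.5,y+(p[1]+.5)/k-.5)
S=lambda *p:f(p,210,145,8); T=lambda *p:f(p,175,170,6)
SD=lambda *p:f(p,340,220,10); TD=lambda *p:f(p,370,170,10)
print("bar top")
C=[]
for a,b in [((258,187),(280,345)),((448,155),(370,165)),((440,112),(300,128)),((240,140),(205,308))]:
    P,e=tri(SD(*a),TD(*b));C.append(P);print(P.round(4),round(e,4))
C=np.array(C);print("mean",C.mean(0).round(4))
d=(C[1]+C[2]-C[0]-C[3]);print("yaw",np.arctan2(d[1],d[0]),[np.linalg.norm(C[i]-C[i-1]).round(4) for i in range(4)])
print("disc ell top")
for n,cc in(("top",(262,262)),):
    print(onz(n,TD(*cc),.008).round(4))
print("plate TL TR")
obs=[("side",S(350,80),(.079,.075,0)),("side",S(607,150),(.079,-.075,0)),("top",T(87,140),(.079,.075,0)),("top",T(410,55),(.079,-.075,0)),
("top",T(180,475),(-.08,.075,.009)),("top",T(512,388),(-.08,-.075,.009)),("side",S(127,298),(-.08,.075,.009)),("side",S(392,383),(-.08,-.075,.009)),
("side",S(118,314),(-.09,.075,.009)),("side",S(388,402),(-.09,-.075,.009)),("top",T(190,500),(-.09,.075,.009)),("top",T(514,410),(-.09,-.075,.009))]
for a,b in((0,2),(1,3),(6,4),(7,5)):
    P,e=tri(obs[a][1],obs[b][1]);print(P.round(4),round(e,4))
def model(q,X): return np.array(q[:3])+Ro.from_euler("ZY",[q[3],-q[4]]).apply(X)
def res(q,raw=False):
    r=np.array([proj(n,model(q,X))[0]-uv for n,uv,X in obs]);return r if raw else r.ravel()
r=least_squares(res,[.5,.2,.09,.2,.4],loss="soft_l1");print("fit",r.x.round(4),"slope deg",np.degrees(r.x[4]));print(res(r.x,1).round(2))
E
python3 m.py
```

```text
bar top
[ 0.5453 -0.2342  0.044 ] 0.0007
[ 0.5958 -0.2626  0.0441] 0.0005
[ 0.6096 -0.2459  0.0428] 0.0053
[ 0.5578 -0.2151  0.0435] 0.0041
mean [ 0.5771 -0.2394  0.0436]
yaw -0.5244605917344272 [np.float64(0.0229), np.float64(0.058), np.float64(0.0217), np.float64(0.0602)]
disc ell top
[ 0.5756 -0.2377  0.008 ]
plate TL TR
[0.5808 0.3331 0.1066] 0.002
[0.6149 0.1897 0.1082] 0.0009
[0.4343 0.3005 0.0606] 0.0015
[0.4675 0.1507 0.0661] 0.0021
fit [0.5267 0.2439 0.0809 0.2422 0.3365] slope deg 19.281811775102767
[[-0.46 -0.22]
 [ 0.48  0.2 ]
 [-0.41 -0.43]
 [ 0.44 -0.81]
 [ 0.88  0.36]
 [-0.64  0.1 ]
 [-0.35 -0.18]
 [ 0.36  0.52]
 [-1.04 -0.22]
 [-0.91  0.25]
 [ 0.29 -0.35]
 [ 0.02 -0.12]]
```

```bash
cat >> h.py <<'E'
from scipy.spatial.transform import Rotation as Ro
def inc(p,R,s=None):
    s=s or arm.state();R0=Ro.from_euler("xyz",s["tcp_rot"])
    print("shift",R0.inv().apply(np.array(p)-s["eef_pos"]).round(4),"turn",np.degrees((R0.inv()*R).as_rotvec()).round(2))
def down(yaw): return Ro.from_euler("xyz",[np.pi,0,yaw])
E
python3 - <<'E'
from h import *
f=lambda p:(370+(p[0]+.5)/10-.5,170+(p[1]+.5)/10-.5)
print(np.mean([onz("top",f(p),.048) for p in((280,345),(370,165),(300,128),(205,308))],0))
f=lambda p:(340+(p[0]+.5)/10-.5,220+(p[1]+.5)/10-.5)
print(np.mean([onz("side",f(p),.048) for p in((258,187),(448,155),(440,112),(240,140))],0))
inc((.576,-.239,.12),down(2.618))
E
```

```text
[ 0.57536607 -0.23765813  0.048     ]
[ 0.57335079 -0.24355406  0.048     ]
shift [-0.6214 -0.5775  0.0827] turn [-0.13 -0.   12.36]
```

Call:
carry_out(
  increments=[
    [[-0.06,-0.056,0,0,0,1.5,0.085],[-0.12,-0.112,0,0,0,3,0.085],[-0.18,-0.168,0,0,0,4.5,0.085],[-0.22,-0.205,0,0,0,6,0.085],[-0.26,-0.242,0,0,0,7,0.085],[-0.3,-0.28,0,0,0,8,0.085],[-0.34,-0.316,0,0,0,9,0.085],[-0.38,-0.353,0,0,0,10,0.085],[-0.42,-0.39,0,0,0,11,0.085],[-0.46,-0.428,0,0,0,12,0.085]],
  ],
)

```text
time: 1.35
eef_pos: [0.4662, -0.0462, 0.202]
tcp_rot: [-3.14, -0.0, 2.623]
ft_force: [0.3, 0.8, 0.9]
width: 0.995
```

Run:
```python
from h import *
s=arm.state();print(s["time"],s["eef_pos"],s["tcp_rot"],s["joints"])
inc((.575,-.239,.10),down(2.618))
```

```text
1.35 [ 0.46620121 -0.04620113  0.20198539] [-3.13981086e+00 -2.28938073e-04  2.62325903e+00] [-0.24084502 -0.09783076 -0.0452709   1.62406447 -0.00165091  0.27748899]
shift [-0.19   -0.1134  0.1021] turn [-0.1  -0.01  0.3 ]
```

Call:
carry_out(
  increments=[
    [[-0.05,-0.03,0.02,0,0,0,0.085],[-0.1,-0.06,0.04,0,0,0,0.085],[-0.15,-0.09,0.07,0,0,0.3,0.085],[-0.18,-0.107,0.09,0,0,0.3,0.085],[-0.19,-0.1135,0.102,0,0,0.3,0.085],[-0.19,-0.1135,0.102,0,0,0.3,0.085]],
  ],
)

```text
time: 2.1
eef_pos: [0.5736, -0.2385, 0.0983]
tcp_rot: [-3.14, -0.004, 2.617]
ft_force: [-0.7, -0.2, 0.4]
width: 0.995
```

Run:
```python
from h import *
s=vision.get_image("side");t=vision.get_image("top")
crop(s,330,170,80,100,6,"pics/s1.png");crop(t,350,150,90,80,7,"pics/t1.png")
s=arm.state();print(s["eef_pos"]);inc((.575,-.239,.017),down(2.618))
```

```text
[ 0.57474018 -0.23791409  0.1009852 ]
shift [-0.0008 -0.0007  0.084 ] turn [-0.07 -0.01  0.06]
```

View pics/s1.png

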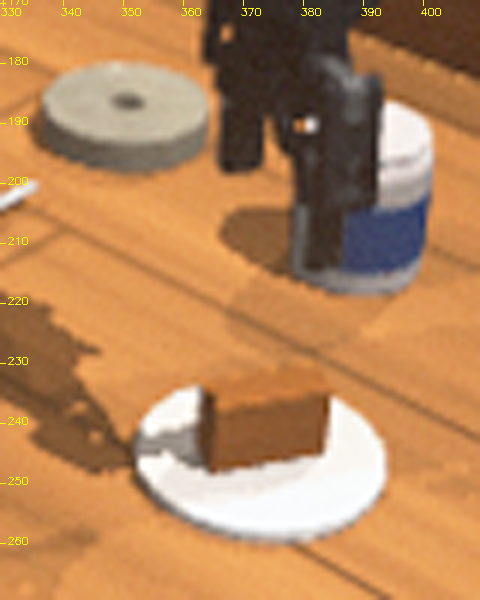

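View pics/t1.png

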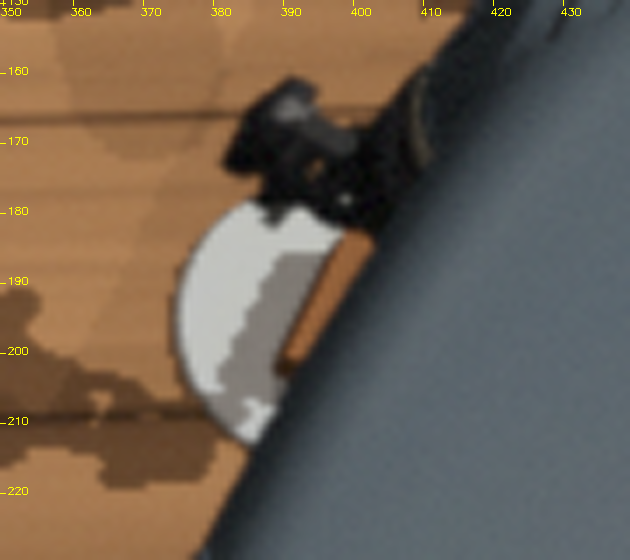

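The side view shows the fingertips at about (367,197) and (387,212), on either side of the bar. The top view is mostly hidden by the arm. I'll check the projection of the tip midpoint.

Run:
```python
from h import *
print(proj("side",[(.5747,-.238,.101),(.5747,-.238,.114),(.575,-.239,.048)]))
```

```text
[[374.37331832 217.70793226]
 [374.71725554 213.74651511]
 [373.35398474 233.45658797]]
```

Call:
carry_out(
  increments=[
    [[0,0,0.03,0,0,0,0.085],[0,-0.001,0.055,0,0,0,0.085],[0,-0.001,0.075,0,0,0,0.085],[0,-0.001,0.084,0,0,0,0.085],[0,-0.001,0.084,0,0,0,0.085]],
  ],
  grip_force=60,
)

```text
time: 2.82
eef_pos: [0.5741, -0.238, 0.0176]
tcp_rot: [-3.14, -0.0, 2.62]
ft_force: [0.5, -0.2, -0.1]
width: 0.998
```

Run:
```python
from h import *
s=vision.get_image("side")
crop(s,330,180,90,90,6,"pics/s2.png")
u=np.array([.5,.866,0])*.0425
print(proj("side",np.array([(.5747,-.238,.114)])+np.array([u,-u])))
```

```text
[[369.18932063 205.85582673]
 [380.62336509 222.18084153]]
```

View pics/s2.png

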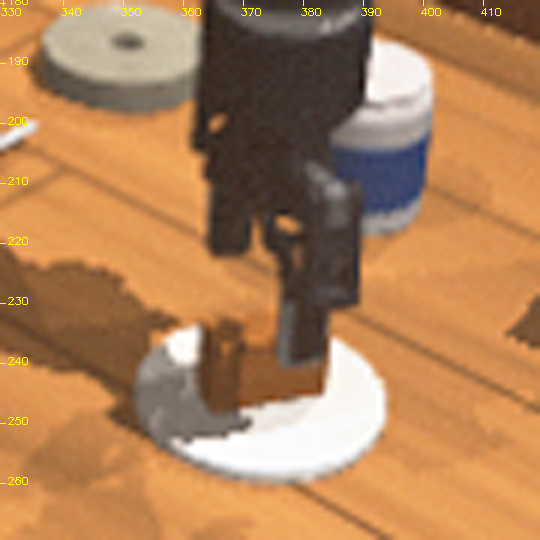

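The near fingertip is at about (379,240), in front of the bar. Closing the gripper now.

Call:
carry_out(
  increments=[
    [[0,0,0,0,0,0,0.0],[0,0,0,0,0,0,0.0],[0,0,0,0,0,0,0.0],[0,0,0,0,0,0,0.0],[0,0,0,0,0,0,0.0],[0,0,0,0,0,0,0.0]],
  ],
  grip_force=70,
)

```text
time: 3.62
eef_pos: [0.5756, -0.2391, 0.0195]
tcp_rot: [-3.14, 0.004, 2.62]
ft_force: [0.8, 0.4, 5.3]
width: -0.005
```

Call:
carry_out(
  increments=[
    [[0,0,-0.01,0,0,0,0.0],[0,0,-0.03,0,0,0,0.0],[0,0,-0.06,0,0,0,0.0],[0,0,-0.1,0,0,0,0.0],[0,0,-0.14,0,0,0,0.0],[0,0,-0.17,0,0,0,0.0],[0,0,-0.18,0,0,0,0.0],[0,0,-0.18,0,0,0,0.0]],
  ],
)

```text
time: 4.62
eef_pos: [0.5752, -0.2387, 0.1994]
tcp_rot: [-3.14, 0.004, 2.62]
ft_force: [-0.2, -0.0, -1.2]
width: -0.001
```

Run:
```python
from h import *
s=vision.get_image("side");t=vision.get_image("top")
cv2.imwrite("pics/s3.png",s)
crop(s,330,130,100,100,6,"pics/s3c.png")
s=arm.state();print(s)
```

```text
{'time': 4.725, 'joints': array([-5.00176248e-01,  3.07033656e-01,  3.83021847e-01,  1.64651992e+00,
       -1.33303841e-03,  2.17071247e-02]), 'joint_velocities': array([ 0.0001482 ,  0.00473959, -0.01275933,  0.00047634, -0.00027352,
        0.00054558]), 'effort': array([ 1.46548724e-02, -4.45270622e+01,  3.27182221e+01, -6.73685994e-03,
       -5.44392693e-03,  2.59207457e-05]), 'eef_pos': array([ 0.57434061, -0.2381781 ,  0.19742959]), 'tcp_rot': array([-3.14026567e+00,  2.93465760e-04,  2.61970930e+00]), 'ft_force': array([0.27222377, 1.25333924, 0.8464343 ]), 'wrist_torque': array([-0.01379279,  0.01267729,  0.029079  ]), 'width': 0.002926312150337254}
```

View pics/s3c.png

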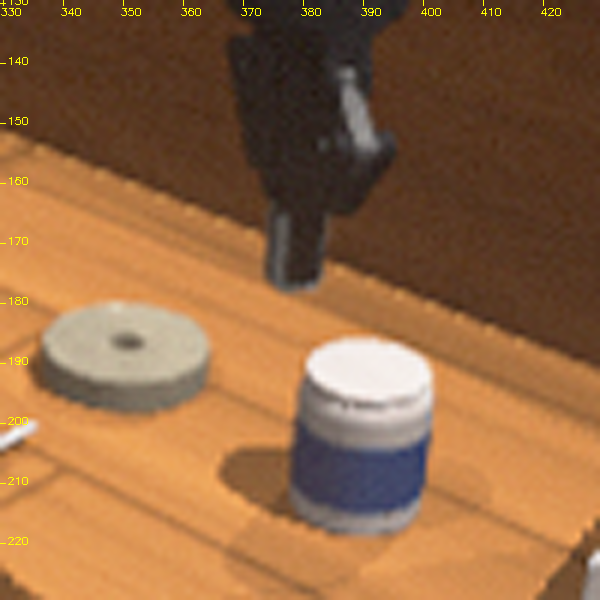

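Run:
```python
from h import *
t=vision.get_image("top"); cv2.imwrite("pics/t3.png",t)
s=vision.get_image("side"); crop(s,335,220,80,60,8,"pics/s4c.png"); crop(t,350,150,100,80,7,"pics/t4c.png")
print(proj("side",[(.5743,-.238,.1974),(.5743,-.238,.2274)]),proj("top",[(.5743,-.238,.1974)]))
```

```text
[[376.92322578 187.14415128]
 [377.7912639  177.00043877]] [[410.54390662 181.83600722]]
```

View pics/s4c.png

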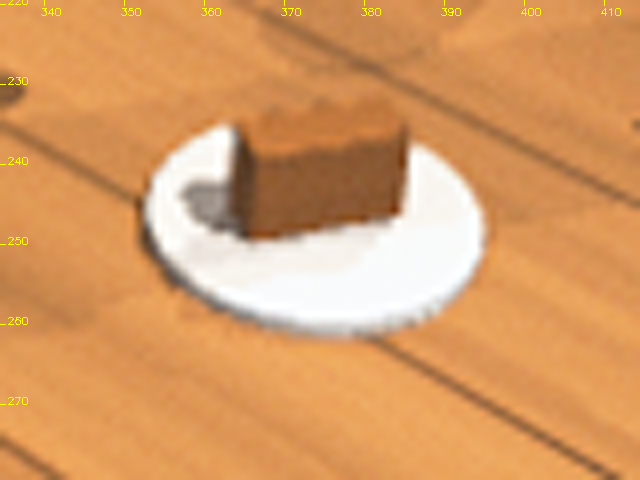

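View pics/t4c.png

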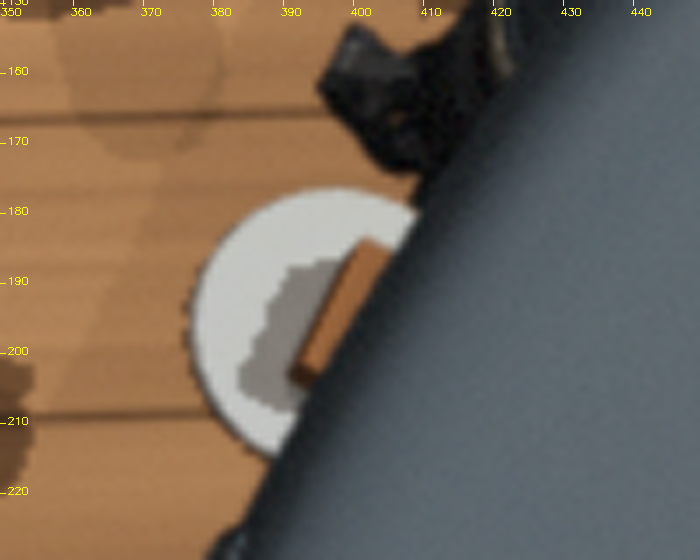

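Run:
```python
from h import *
p=(.1588,.4997,.2015)
print(proj("side",[p]),proj("top",[p]))
s=cv2.imread("pics/side0.png");t=cv2.imread("pics/top0.png")
crop(s,60,70,90,90,6,"pics/s5.png");crop(t,0,320,140,80,5,"pics/t5.png")
```

```text
[[111.92856058 150.57261779]] [[ 96.5240601  370.47954921]]
```

View pics/s5.png

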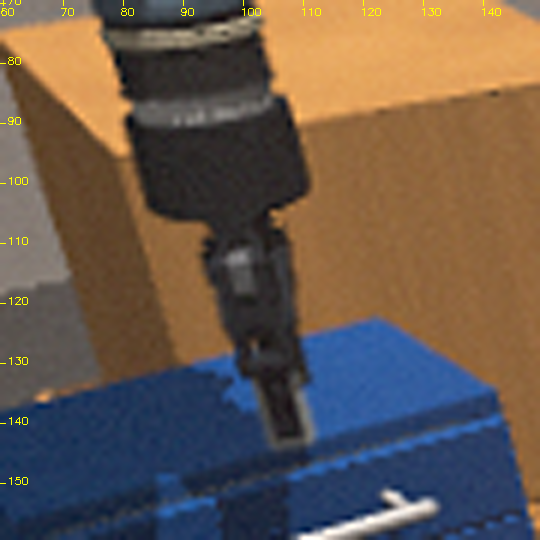

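View pics/t5.png

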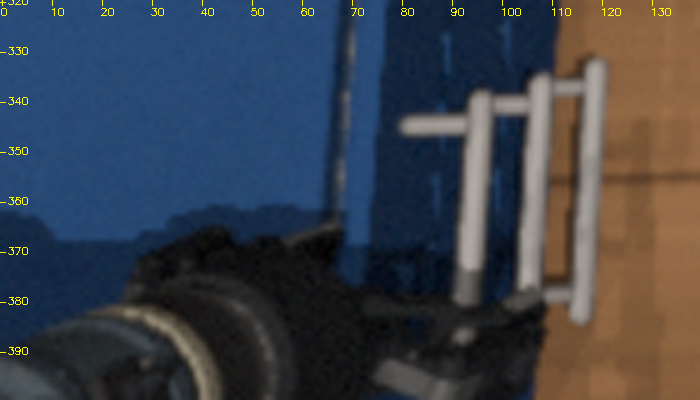

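Run:
```python
from h import *
p=np.array((.1588,.4997,.2015));y=np.array([.303,.953,0])
for dz in(0,.013,.026,.039,.052):
    q=[p-y*.0425+[0,0,dz],p-y*.055+[0,0,dz]]
    print(dz,proj("side",q).round(1).tolist(),proj("top",q).round(1).tolist())
# later shut: tip z .1974
for dz in(0,.013,.026,.039): print(proj("side",[(.5743,-.238,.1974+dz)]))
print(tri((108,142.5),(108,380)))
```

```text
0 [[112.3, 155.5], [112.4, 156.9]] [[114.3, 376.0], [119.5, 377.6]]
0.013 [[111.2, 151.6], [111.3, 153.1]] [[111.5, 377.4], [116.8, 379.0]]
0.026 [[110.1, 147.7], [110.2, 149.1]] [[108.6, 378.8], [114.0, 380.5]]
0.039 [[108.9, 143.8], [109.0, 145.2]] [[105.7, 380.3], [111.1, 382.0]]
0.052 [[107.8, 139.8], [107.8, 141.2]] [[102.6, 381.9], [108.2, 383.6]]
[[376.92322578 187.14415128]]
[[377.29657908 182.78608889]]
[[377.67420348 178.37070316]]
[[378.05615733 173.89701105]]
(array([0.14526756, 0.45286121, 0.24617327]), np.float64(0.0050359838587908535))
```

Both start pictures put the shut tips about 27 mm higher than the reported TCP. The 5 N contact on the bar top (48 mm) at a reported z of 19.5 mm gives the same offset, so that try closed above the bar. The disc has shifted about 6 mm, to roughly (0.5725,-0.2435). I'll open and go deeper.

Run:
```python
from h import *
inc((.5725,-.2435,.05),down(2.618));inc((.5725,-.2435,-.010),down(2.618))
```

```text
shift [-0.0013 -0.0054  0.1472] turn [-0.08 -0.01  0.1 ]
shift [-0.0013 -0.0053  0.2072] turn [-0.08 -0.01  0.1 ]
```

Call:
carry_out(
  increments=[
    [[0,0,0,0,0,0,0.085],[0,-0.002,0.02,0,0,0,0.085],[0,-0.004,0.05,0,0,0,0.085],[-0.001,-0.0055,0.08,0,0,0,0.085],[-0.001,-0.0055,0.11,0,0,0,0.085],[-0.001,-0.0055,0.14,0,0,0,0.085],[-0.001,-0.0055,0.17,0,0,0,0.085],[-0.001,-0.0055,0.17,0,0,0,0.085]],
  ],
)

```text
time: 5.82
eef_pos: [0.5688, -0.2417, 0.023]
tcp_rot: [-3.14, -0.009, 2.62]
ft_force: [0.1, 0.6, -0.3]
width: 0.996
```

Run:
```python
from h import *
s=vision.get_image("side"); crop(s,330,190,80,80,7,"pics/s6.png")
t=vision.get_image("top"); crop(t,350,150,100,80,7,"pics/t6.png")
inc((.5725,-.2435,-.010),down(2.618));
```

```text
shift [-0.0006  0.0002  0.0372] turn [-0.08 -0.06  0.1 ]
```

View pics/s6.png

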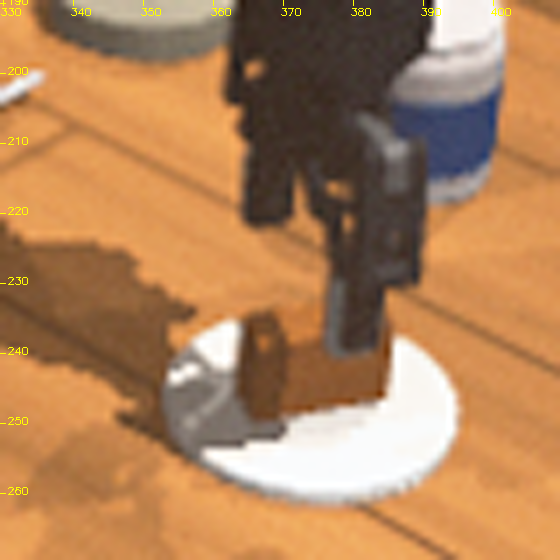

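View pics/t6.png

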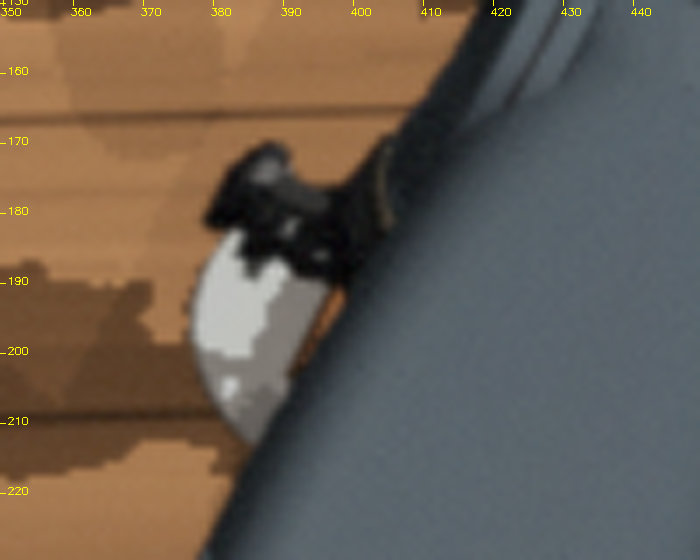

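Run:
```python
from h import *
u=np.array([.5,.866,0])*.0425;c=np.array([.572,-.2435,.067])
print(proj("side",[c+u,c-u,c]))
```

```text
[[369.01068449 220.79450245]
 [380.21284381 237.82477599]
 [374.43036627 229.03225129]]
```

Call:
carry_out(
  increments=[
    [[0,0,0.01,0,0,0,0.085],[0,0,0.02,0,0,0,0.085],[0,0,0.03,0,0,0,0.085],[0,0,0.037,0,0,0,0.085],[0,0,0.037,0,0,0,0.085]],
  ],
)

```text
time: 6.55
eef_pos: [0.571, -0.2429, -0.011]
tcp_rot: [-3.14, -0.003, 2.62]
ft_force: [-0.9, -0.6, 0.3]
width: 0.992
```

Run:
```python
from h import *
s=vision.get_image("side"); crop(s,330,190,80,80,7,"pics/s7.png");print(arm.state()["eef_pos"],arm.state()["ft_force"])
```

```text
[ 0.57146722 -0.2432157  -0.01030149] [0.40986802 0.12804763 0.12385564]
```

View pics/s7.png

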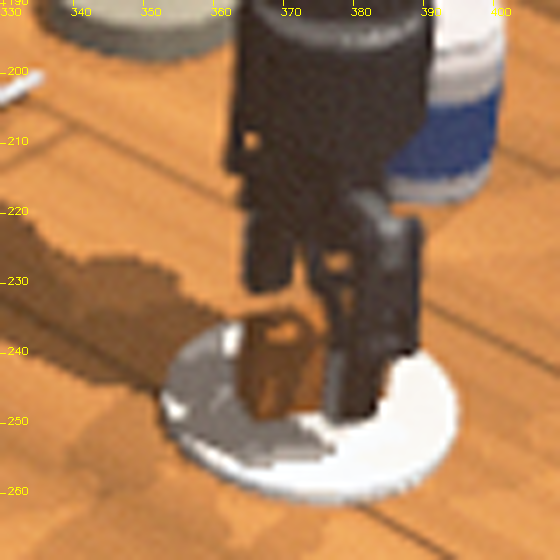

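The tips are now below the bar top, with the near tip at about (379,249), and there is no contact at a reported z of -0.010. That confirms the offset, so I'll close.

Call:
carry_out(
  increments=[
    [[0,0,0,0,0,0,0.0],[0,0,0,0,0,0,0.0],[0,0,0,0,0,0,0.0],[0,0,0,0,0,0,0.0],[0,0,0,0,0,0,0.0]],
  ],
  grip_force=80,
)

```text
time: 7.22
eef_pos: [0.5719, -0.2434, -0.0097]
tcp_rot: [-3.14, -0.001, 2.62]
ft_force: [0.7, 0.0, 1.8]
width: 0.266
```

Run:
```python
from h import *
s=arm.state();print(s["eef_pos"],s["ft_force"],s["wrist_torque"],s["width"])
```

```text
[ 0.57194799 -0.24344638 -0.00974849] [0.69422574 0.03898086 1.80430443] [ 0.02060875 -0.02919429 -0.02147804] 0.2656090674165057
```

The opening of 0.27 (about 23 mm) matches the bar width. Lifting.

Call:
carry_out(
  increments=[
    [[0,0,-0.01,0,0,0,0.0],[0,0,-0.03,0,0,0,0.0],[0,0,-0.06,0,0,0,0.0],[0,0,-0.1,0,0,0,0.0],[0,0,-0.14,0,0,0,0.0],[0,0,-0.18,0,0,0,0.0],[0,0,-0.21,0,0,0,0.0],[0,0,-0.21,0,0,0,0.0]],
  ],
)

```text
time: 8.22
eef_pos: [0.5738, -0.2441, 0.2038]
tcp_rot: [-3.14, 0.006, 2.62]
ft_force: [-0.2, 0.0, -2.1]
width: 0.268
```

Run:
```python
from h import *
s=vision.get_image("side"); crop(s,320,130,110,110,5,"pics/s8.png")
s=arm.state();print(s["eef_pos"],s["ft_force"],s["wrist_torque"],s["width"])
```

```text
[ 0.5728035  -0.2435985   0.20117948] [ 0.21216034 -0.10131854 -1.86776333] [-0.07710189 -0.02591596  0.03136578] 0.26467514203751147
```

View pics/s8.png

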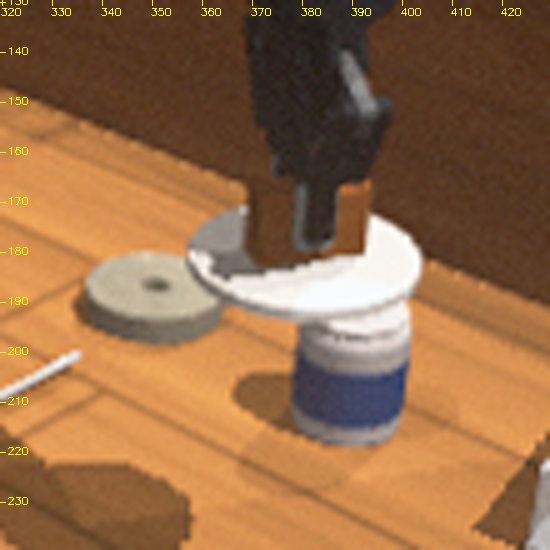

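```bash
cat >> h.py <<'E'
P0=np.array([.5267,.2439,.0809]);YAW=.2422;SL=.3365
def Rp(sl=None,yaw=None): return Ro.from_euler("ZY",[YAW if yaw is None else yaw,-(SL if sl is None else sl)])
Rt=Ro.from_matrix(np.diag([-1.,1,-1]))
def target(x,y,h,sl=None,yaw=None,off=.010):
    R=Rp(sl,yaw);d=P0+R.apply([x,y,h]);T=R*Rt
    return d+T.apply([0,0,off]),T   # rep TCP is `off` beyond disc underside? see sign
E
python3 - <<'E'
from h import *
T=target(.018,0,.10);print(T[0],T[1].as_euler("xyz"));inc(*T)
m=(np.array(T[0])+arm.state()["eef_pos"])/2;
E
```

```text
[0.51434525 0.24084776 0.17179579] [ 3.14159265  0.3365     -2.89939265]
shift [0.2922 0.3908 0.0285] turn [ -7.46 -18.28 -43.34]
```

Call:
carry_out(
  increments=[
    [[0.015,0.02,-0.005,-0.4,-1,-2.2,0.0],[0.045,0.06,-0.01,-1.1,-2.7,-6.5,0.0],[0.075,0.1,-0.01,-1.9,-4.6,-10.8,0.0],[0.105,0.14,-0.01,-2.6,-6.4,-15.2,0.0],[0.135,0.18,-0.01,-3.4,-8.2,-19.5,0.0],[0.165,0.22,-0.01,-4.1,-10,-23.8,0.0],[0.195,0.26,-0.01,-4.8,-11.9,-28.2,0.0],[0.225,0.3,-0.01,-5.6,-13.7,-32.5,0.0],[0.255,0.34,-0.01,-6.3,-15.5,-36.8,0.0],[0.28,0.375,0,-7.1,-17.4,-41.2,0.0]],
  ],
)

```text
time: 9.52
eef_pos: [0.5154, 0.2226, 0.1977]
tcp_rot: [3.136, 0.319, -2.935]
ft_force: [1.3, -0.6, -1.8]
width: 0.268
```

Run:
```python
from h import *
s=arm.state();print(s["eef_pos"],s["tcp_rot"],s["joints"],s["width"])
inc(*target(.018,0,.08))
```

```text
[0.51541876 0.22264417 0.19774542] [ 3.13575189  0.31902035 -2.93529102] [ 0.30349411 -0.22969142 -0.21490206  1.2674329  -0.02462395  0.09230217] 0.26782130255713515
shift [0.0053 0.018  0.0456] turn [-0.33 -1.   -1.95]
```

Call:
carry_out(
  increments=[
    [[0.003,0.01,0.02,-0.2,-0.5,-1,0.0],[0.005,0.018,0.04,-0.33,-1,-1.95,0.0],[0.005,0.018,0.045,-0.33,-1,-1.95,0.0],[0.005,0.018,0.045,-0.33,-1,-1.95,0.0]],
  ],
)

```text
time: 10.02
eef_pos: [0.5198, 0.2417, 0.1515]
tcp_rot: [-3.141, 0.333, -2.9]
ft_force: [-0.2, 0.3, -1.5]
width: 0.264
```

Run:
```python
from h import *
s=vision.get_image("side");t=vision.get_image("top")
crop(s,205,90,110,120,5,"pics/s9.png");crop(t,170,150,110,110,5,"pics/t9.png")
s=arm.state();print(s["eef_pos"],s["ft_force"],s["wrist_torque"])
inc(*target(.018,0,.02))
```

```text
[0.52121658 0.24196698 0.15396648] [-0.43272737  1.20198646 -1.5907694 ] [-0.06449951  0.42600435  0.03059295]
shift [0.0007 0.0006 0.0609] turn [-0.02  0.03 -0.05]
```

View pics/s9.png

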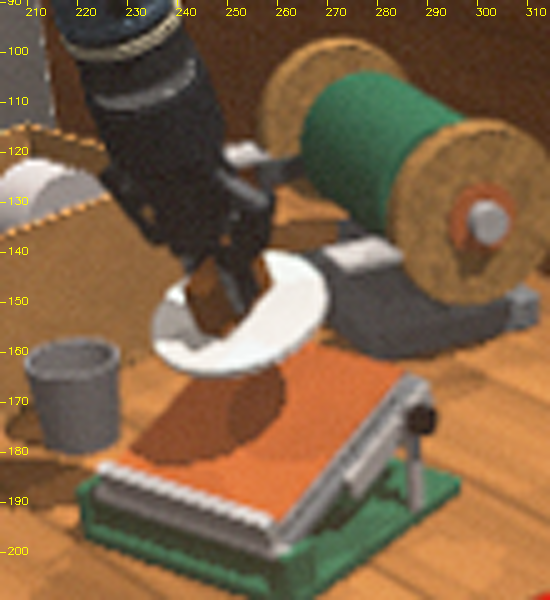

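View pics/t9.png

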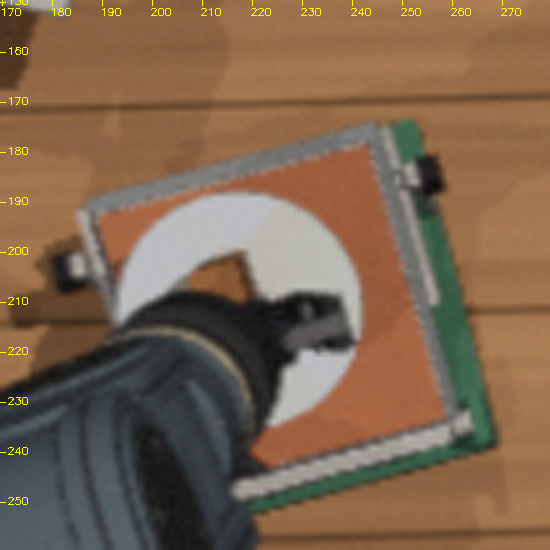

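The disc hangs tilted above the plate. It's at side (251,152) and top about (218,212). I'll overlay the predicted disc and plate outlines.

```bash
cat > ov.py <<'E'
from h import *
import sys
def overlay(tag,dx=None,sl=None):
    st=arm.state();R=Ro.from_euler("xyz",st["tcp_rot"]);p=st["eef_pos"]
    a=np.linspace(0,2*np.pi,200)
    circ=np.c_[.06*np.cos(a),.06*np.sin(a),0*a]
    for n,x,y,w,h,k in(("side",205,110,100,100,7),("top",170,160,105,100,7)):
        im=vision.get_image(n)[y:y+h,x:x+w];im=cv2.resize(im,None,fx=k,fy=k,interpolation=cv2.INTER_CUBIC)
        def pl(X,c):
            q=((proj(n,X)-[x,y]+.5)*k-.5).round().astype(int);cv2.polylines(im,[q.reshape(-1,1,2)],True,c,1)
        pl(p+R.apply(circ+[0,0,-.018]),(255,0,0))           # tool-axis offset hypothesis, top face
        pl(p+[0,0,.028]+R.apply(circ+[0,0,.010]),(0,200,0))  # world-z hypothesis
        pl(P0+Rp().apply([(.079,.075,0),(.079,-.075,0),(-.08,-.075,0),(-.08,.075,0)]),(255,255,0))
        pl(P0+Rp().apply([(-.09,.075,.009),(-.09,-.075,.009),(-.08,-.075,.009),(-.08,.075,.009)]),(0,255,255))
        cv2.imwrite(f"pics/{tag}_{n}.png",im)
if __name__=="__main__": overlay(sys.argv[1])
E
python3 ov.py o1
```

```text
(no output)
```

View pics/o1_side.png

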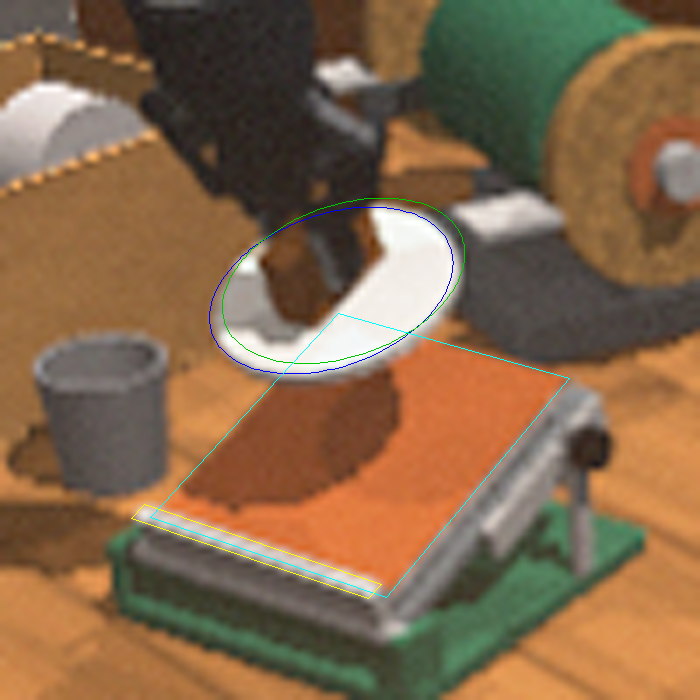

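View pics/o1_top.png

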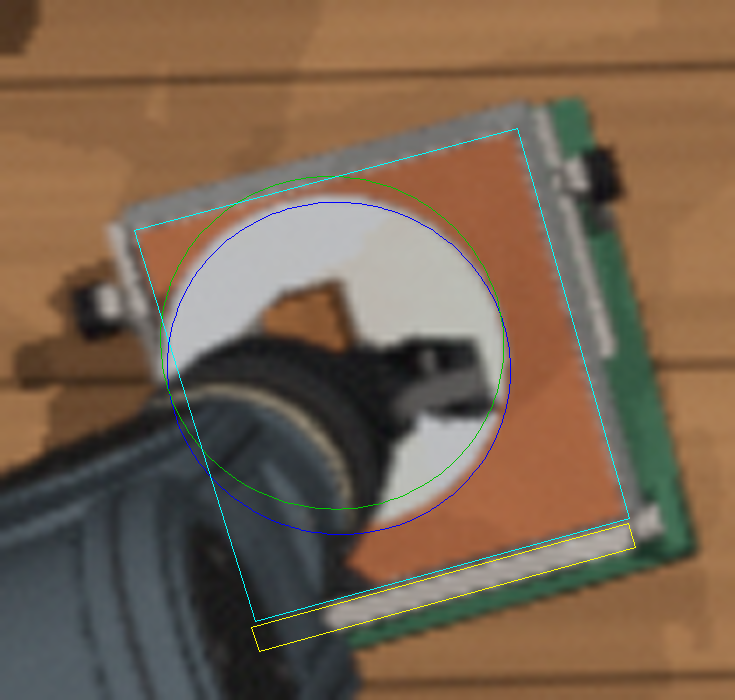

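Run:
```python
from h import *
for h in(.02,.01,.0):inc(*target(.012,0,h))
```

```text
shift [0.0075 0.0005 0.0615] turn [-0.01  0.11 -0.05]
shift [0.0075 0.0005 0.0715] turn [-0.01  0.11 -0.05]
shift [0.0076 0.0005 0.0815] turn [-0.01  0.11 -0.05]
```

Call:
carry_out(
  increments=[
    [[0.003,0,0.015,0,0,0,0.0],[0.006,0,0.035,0,0,0,0.0],[0.0075,0,0.052,0,0,0,0.0],[0.0075,0,0.062,0,0,0,0.0],[0.0075,0,0.068,0,0,0,0.0],[0.0075,0,0.07,0,0,0,0.0],[0.0075,0,0.07,0,0,0,0.0]],
  ],
)

```text
time: 11.1
eef_pos: [0.5377, 0.2462, 0.0868]
tcp_rot: [3.141, 0.339, -2.9]
ft_force: [-0.1, 0.5, -2.5]
width: 0.265
```

```bash
cat >> h.py <<'E'
def st():
    s=arm.state();R=Ro.from_euler("xyz",s["tcp_rot"]);T=R
    d=s["eef_pos"]-R.apply([0,0,.010])
    print("t",s["time"],"disc in plate",(Rp().inv().apply(d-P0)*1e3).round(1),"mm | F tool",R.inv().apply(s["ft_force"]).round(2),"M tool",R.inv().apply(s["wrist_torque"]).round(3),"tilt",np.degrees((Rp()*Rt).inv()*R if 0 else ((Rp()*Rt).inv()*R).as_rotvec()).round(2))
E
python3 ov.py o2; python3 -c "from h import *;st()"
```

```text
t 11.2 disc in plate [12.8 -0.4 12.2] mm | F tool [ 1.16 -0.6   1.16] M tool [-0.02   0.486  0.021] tilt [ 0.   -0.19  0.05]
```

View pics/o2_side.png

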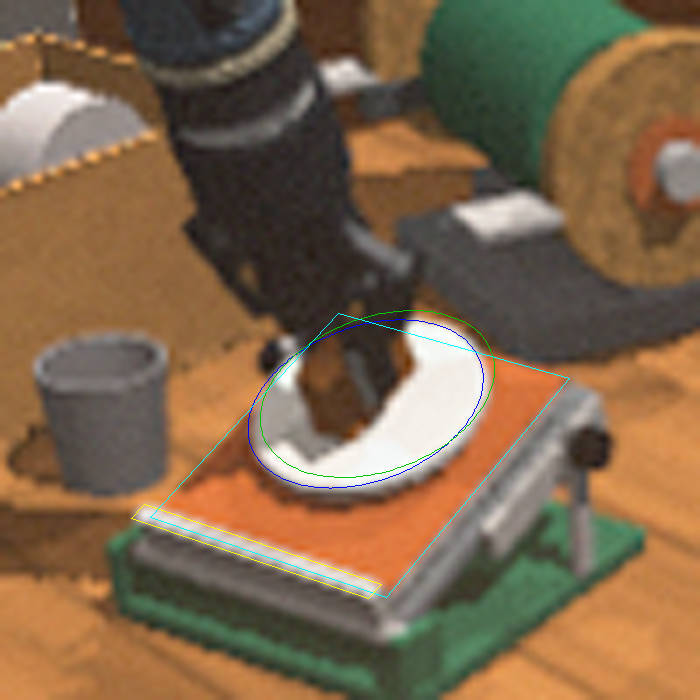

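The disc now hangs about 12 mm above the plate, and the overlay agrees. Descending in small steps.

Call:
carry_out(
  increments=[
    [[0,0,0.004,0,0,0,0.0],[0,0,0.006,0,0,0,0.0],[0,0,0.006,0,0,0,0.0]],
  ],
)

```text
time: 11.58
eef_pos: [0.5395, 0.2466, 0.0811]
tcp_rot: [3.141, 0.339, -2.9]
ft_force: [-0.1, -0.2, -1.8]
width: 0.265
```

```bash
python3 -c "
from h import *
for i in range(3): st();vision.get_image('side')"
```

```text
t 11.575 disc in plate [12.4 -0.4  5.9] mm | F tool [ 0.74 -0.12  1.66] M tool [-0.015  0.446 -0.017] tilt [ 0.01 -0.15  0.05]
t 11.625 disc in plate [12.5 -0.4  6. ] mm | F tool [1.01 0.17 2.16] M tool [ 0.005  0.489 -0.033] tilt [ 0.01 -0.16  0.05]
t 11.675 disc in plate [12.7 -0.4  6.1] mm | F tool [ 0.86 -0.3   1.62] M tool [ 0.024  0.436 -0.036] tilt [ 0.   -0.18  0.05]
```

Call:
carry_out(
  increments=[
    [[0,0,0.002,0,0,0,0.0],[0,0,0.002,0,0,0,0.0]],
  ],
)

```text
time: 11.98
eef_pos: [0.5403, 0.2468, 0.0793]
tcp_rot: [3.141, 0.339, -2.9]
ft_force: [-0.4, 0.2, -1.7]
width: 0.268
```

```bash
python3 -c "
from h import *
for i in range(3): st();vision.get_image('side')"
```

```text
t 11.975 disc in plate [12.5 -0.4  3.9] mm | F tool [0.9  0.29 1.49] M tool [-0.021  0.55   0.054] tilt [ 0.01 -0.16  0.05]
t 12.025 disc in plate [12.6 -0.4  4. ] mm | F tool [ 0.11 -0.23  1.34] M tool [-0.024  0.484  0.019] tilt [ 0.   -0.17  0.05]
t 12.075 disc in plate [12.7 -0.4  4.1] mm | F tool [0.45 0.11 1.93] M tool [-0.01   0.455  0.002] tilt [ 0.   -0.17  0.05]
```

Call:
carry_out(
  increments=[
    [[0,0,0.0015,0,0,0,0.0],[0,0,0.0015,0,0,0,0.0]],
  ],
)

```text
time: 12.38
eef_pos: [0.5411, 0.2471, 0.0785]
tcp_rot: [3.141, 0.34, -2.9]
ft_force: [-0.2, -0.6, 0.2]
width: 0.265
```

```bash
python3 -c "
from h import *
for i in range(3): st();vision.get_image('side')"
```

```text
t 12.375 disc in plate [13.1 -0.4  2.9] mm | F tool [ 0.26 -0.52 -0.29] M tool [ 0.001  0.571 -0.036] tilt [ 0.   -0.21  0.05]
t 12.425 disc in plate [13.  -0.4  2.9] mm | F tool [ 0.99  1.1  -0.39] M tool [-0.044  0.551 -0.051] tilt [ 0.   -0.21  0.05]
t 12.475 disc in plate [13.  -0.4  2.9] mm | F tool [0.39 0.08 0.25] M tool [0.019 0.53  0.049] tilt [ 0.   -0.21  0.05]
```

Call:
carry_out(
  increments=[
    [[0,0,0.0015,0,0,0,0.0],[0,0,0.0015,0,0,0,0.0]],
  ],
)

```text
time: 12.78
eef_pos: [0.5415, 0.2472, 0.0774]
tcp_rot: [3.141, 0.34, -2.9]
ft_force: [-1.7, -0.5, 1.0]
width: 0.27
```

```bash
python3 -c "
from h import *
for i in range(3): st();vision.get_image('side')"
```

```text
t 12.775 disc in plate [13.1 -0.4  1.6] mm | F tool [ 1.32 -0.13 -1.48] M tool [ 0.038  0.8   -0.073] tilt [ 0.   -0.22  0.05]
t 12.825 disc in plate [13.2 -0.3  1.7] mm | F tool [ 0.77 -0.24 -1.69] M tool [0.071 0.798 0.001] tilt [ 0.   -0.22  0.04]
t 12.875 disc in plate [13.2 -0.4  1.6] mm | F tool [ 0.35  0.17 -2.05] M tool [0.103 0.815 0.045] tilt [ 0.   -0.22  0.05]
```

Contact came at about 3 mm on my scale. The moment about tool y rose from 0.47 to 0.80, so the down-slope rim touches first. I'll try turning +1° about tool y.

Call:
carry_out(
  increments=[
    [[0,0,0,0,0.5,0,0.0],[0,0,0,0,1,0,0.0],[0,0,0,0,1,0,0.0]],
  ],
)

```text
time: 13.3
eef_pos: [0.5416, 0.2473, 0.0774]
tcp_rot: [3.141, 0.323, -2.9]
ft_force: [-3.4, 0.3, 2.8]
width: 0.269
```

```bash
python3 -c "
from h import *
for i in range(3): st();vision.get_image('side')"
```

```text
t 13.3 disc in plate [13.4 -0.3  1.7] mm | F tool [ 2.15  1.09 -3.64] M tool [0.055 0.681 0.02 ] tilt [-0.    0.8   0.04]
t 13.35 disc in plate [13.4 -0.3  1.6] mm | F tool [ 2.24  0.66 -3.34] M tool [0.01  0.622 0.006] tilt [-0.    0.79  0.05]
t 13.4 disc in plate [13.5 -0.4  1.7] mm | F tool [ 2.54 -0.25 -2.82] M tool [0.017 0.665 0.004] tilt [0.   0.78 0.05]
```

```bash
cat > avg.py <<'E'
from h import *
F=[];M=[]
for i in range(6):
    s=arm.state();R=Ro.from_euler("xyz",s["tcp_rot"]);F.append(R.inv().apply(s["ft_force"]));M.append(R.inv().apply(s["wrist_torque"]));vision.get_image("top")
print("F",np.mean(F,0).round(2),"M",np.mean(M,0).round(3));st()
E
python3 avg.py
```

```text
F [ 2.28 -0.06 -3.18] M [0.025 0.618 0.014]
t 13.75 disc in plate [13.5 -0.3  1.7] mm | F tool [ 2.3  -0.29 -3.34] M tool [0.061 0.605 0.002] tilt [-0.    0.76  0.04]
```

Call:
carry_out(
  increments=[
    [[0,0,0,0,0.5,0,0.0],[0,0,0,0,1,0,0.0],[0,0,0,0,1,0,0.0]],
  ],
)

```text
time: 14.12
eef_pos: [0.5417, 0.2472, 0.0776]
tcp_rot: [3.141, 0.305, -2.9]
ft_force: [-4.5, -1.4, 3.8]
width: 0.264
```

```bash
python3 avg.py
```

```text
F [ 3.17 -0.08 -4.56] M [0.035 0.695 0.012]
t 14.425 disc in plate [13.7 -0.4  1.8] mm | F tool [ 2.48 -0.71 -4.24] M tool [-0.006  0.667  0.068] tilt [0.   1.74 0.05]
```

Call:
carry_out(
  increments=[
    [[0,0,0,0,-1,0,0.0],[0,0,0,0,-2,0,0.0],[0,0,0,0,-2,0,0.0]],
  ],
)

```text
time: 14.8
eef_pos: [0.5421, 0.2474, 0.0779]
tcp_rot: [3.141, 0.343, -2.9]
ft_force: [0.4, -0.7, 2.2]
width: 0.266
```

```bash
python3 avg.py
```

```text
F [-0.65 -0.08 -2.06] M [ 0.032  0.363 -0.016]
t 15.1 disc in plate [13.8 -0.3  1.9] mm | F tool [-1.09 -0.43 -1.14] M tool [ 0.048  0.346 -0.013] tilt [-0.   -0.28  0.05]
```

Call:
carry_out(
  increments=[
    [[0,0,0,0,-0.5,0,0.0],[0,0,0,0,-1,0,0.0],[0,0,0,0,-1,0,0.0]],
  ],
)

```text
time: 15.48
eef_pos: [0.5421, 0.2474, 0.0781]
tcp_rot: [3.141, 0.36, -2.9]
ft_force: [-0.5, -0.5, 2.8]
width: 0.267
```

```bash
python3 avg.py
```

```text
F [-0.72 -0.22 -2.85] M [ 0.024  0.495 -0.016]
t 15.775 disc in plate [13.7 -0.3  2. ] mm | F tool [-0.48 -0.2  -3.93] M tool [0.055 0.444 0.019] tilt [-0.   -1.29  0.05]
```

At fixed depth the push is lowest near tilt -0.2°, so flush is there (slope about 19.5°). I'll go back to that, check the view, then slide.

Call:
carry_out(
  increments=[
    [[0,0,0.0005,0,0.5,0,0.0],[0,0,0.0005,0,1,0,0.0],[0,0,0.0005,0,1,0,0.0]],
  ],
)

```text
time: 16.15
eef_pos: [0.5422, 0.2474, 0.0771]
tcp_rot: [3.141, 0.341, -2.9]
ft_force: [-1.8, 0.3, 2.5]
width: 0.268
```

```bash
python3 avg.py; python3 ov.py o3
```

```text
F [-0.11  0.04 -2.73] M [0.044 0.55  0.023]
t 16.45 disc in plate [13.7 -0.4  1.4] mm | F tool [-0.14  1.09 -3.52] M tool [0.082 0.538 0.04 ] tilt [-0.   -0.28  0.05]
```

View pics/o3_side.png

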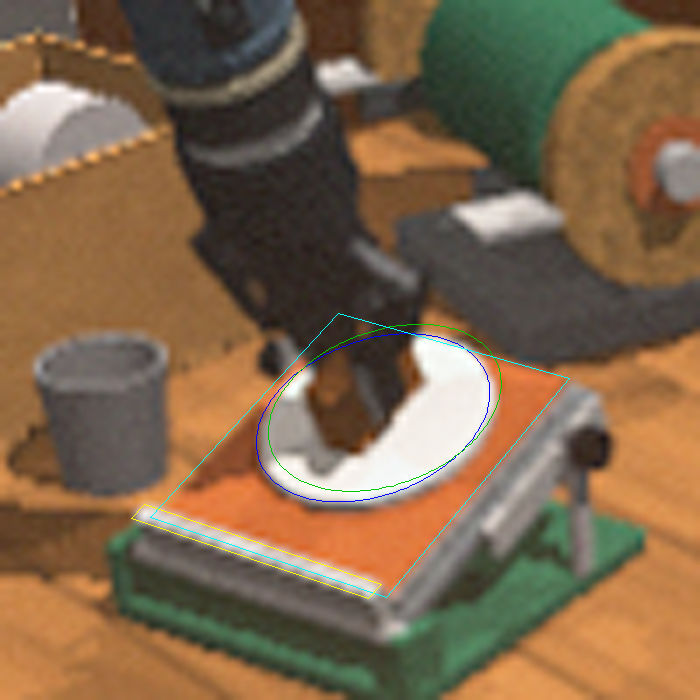

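View pics/o3_top.png

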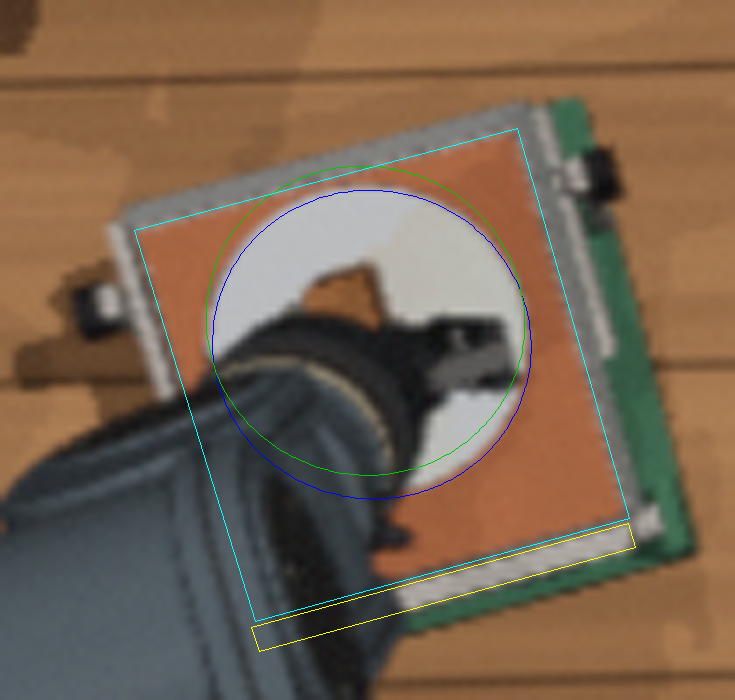

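The disc lies flat, with its rim well clear of the rail (the side view shows about 35 mm of abrasive between them). Sliding down the slope.

Call:
carry_out(
  increments=[
    [[0.004,0,0,0,0,0,0.0],[0.009,0,0,0,0,0,0.0],[0.014,0,0,0,0,0,0.0],[0.019,0,0,0,0,0,0.0],[0.024,0,0,0,0,0,0.0],[0.028,0,0,0,0,0,0.0],[0.029,0,0,0,0,0,0.0],[0.029,0,0,0,0,0,0.0]],
  ],
)

```text
time: 17.55
eef_pos: [0.5154, 0.2408, 0.0675]
tcp_rot: [3.141, 0.341, -2.9]
ft_force: [-0.5, -0.5, 3.0]
width: 0.267
```

```bash
python3 avg.py
```

```text
F [-0.78  0.32 -3.03] M [ 0.01  0.42 -0.02]
t 17.85 disc in plate [-15.5  -0.3   1.1] mm | F tool [-1.33  0.02 -2.83] M tool [-0.005  0.437 -0.005] tilt [-0.01 -0.24  0.05]
```

Call:
carry_out(
  increments=[
    [[0.001,0,0,0,0,0,0.0],[0.002,0,0,0,0,0,0.0],[0.003,0,0,0,0,0,0.0],[0.003,0,0,0,0,0,0.0]],
  ],
)

```text
time: 18.35
eef_pos: [0.5127, 0.2401, 0.0664]
tcp_rot: [3.141, 0.341, -2.9]
ft_force: [0.6, 0.6, 3.5]
width: 0.265
```

```bash
python3 avg.py
```

```text
F [-1.58  0.17 -3.26] M [ 0.038  0.23  -0.037]
t 18.65 disc in plate [-18.5  -0.3   1.1] mm | F tool [-1.52  0.32 -3.44] M tool [0.049 0.236 0.028] tilt [-0.   -0.25  0.05]
```

Call:
carry_out(
  increments=[
    [[0.001,0,0,0,0,0,0.0],[0.002,0,0,0,0,0,0.0],[0.002,0,0,0,0,0,0.0]],
  ],
)

```text
time: 19.02
eef_pos: [0.5107, 0.2396, 0.0656]
tcp_rot: [3.141, 0.341, -2.9]
ft_force: [0.4, -0.6, 3.8]
width: 0.27
```

```bash
python3 avg.py
```

```text
F [-1.54 -0.   -3.22] M [ 0.052  0.271 -0.003]
t 19.325 disc in plate [-20.7  -0.3   1. ] mm | F tool [-1.72  0.2  -3.75] M tool [ 0.017  0.286 -0.009] tilt [-0.01 -0.23  0.05]
```

Call:
carry_out(
  increments=[
    [[0.001,0,0,0,0,0,0.0],[0.0015,0,0,0,0,0,0.0],[0.0015,0,0,0,0,0,0.0]],
  ],
)

```text
time: 19.7
eef_pos: [0.5098, 0.2394, 0.0654]
tcp_rot: [3.141, 0.341, -2.9]
ft_force: [1.4, 0.1, 2.5]
width: 0.266
```

```bash
python3 avg.py
```

```text
F [-2.54 -0.34 -2.62] M [ 0.017 -0.063 -0.001]
t 20.0 disc in plate [-21.8  -0.3   1.2] mm | F tool [-3.38 -0.63 -2.49] M tool [ 0.049 -0.125 -0.036] tilt [-0.   -0.27  0.05]
```

Call:
carry_out(
  increments=[
    [[0.001,0,0,0,0,0,0.0],[0.0015,0,0,0,0,0,0.0],[0.0015,0,0,0,0,0,0.0]],
  ],
)

```text
time: 20.38
eef_pos: [0.509, 0.2392, 0.0654]
tcp_rot: [3.141, 0.343, -2.9]
ft_force: [3.8, 0.0, 3.5]
width: 0.266
```

```bash
python3 avg.py
```

```text
F [-5.36 -0.37 -1.19] M [ 0.019 -0.756 -0.017]
t 20.675 disc in plate [-22.7  -0.3   1.4] mm | F tool [-5.64  0.61 -1.85] M tool [ 0.054 -0.814  0.026] tilt [-0.01 -0.33  0.05]
```

Rail contact is clear: the force along x went from -1.5 to -5.4 N within 2 mm. Now pressing in.

Call:
carry_out(
  increments=[
    [[0,0,0.0008,0,0.1,0,0.0],[0.0002,0,0.0016,0,0.1,0,0.0],[0.0002,0,0.0024,0,0.1,0,0.0],[0.0002,0,0.0026,0,0.1,0,0.0],[0.0002,0,0.0026,0,0.1,0,0.0]],
  ],
)

```text
time: 21.3
eef_pos: [0.5095, 0.2393, 0.0638]
tcp_rot: [3.141, 0.341, -2.9]
ft_force: [0.6, -0.1, 7.9]
width: 0.266
```

```bash
python3 avg.py
```

```text
F [-3.77 -0.01 -6.88] M [ 0.131 -0.148  0.009]
t 21.6 disc in plate [-22.5  -0.3  -0.3] mm | F tool [-3.3   0.32 -6.9 ] M tool [ 0.193 -0.1   -0.006] tilt [ 0.   -0.25  0.05]
```

Call:
carry_out(
  increments=[
    [[0.0005,0,0.0003,0,0,0,0.0],[0.0008,0,0.0007,0,0,0,0.0],[0.0008,0,0.0008,0,0,0,0.0],[0.0008,0,0.0008,0,0,0,0.0]],
  ],
)

```text
time: 22.1
eef_pos: [0.5094, 0.2393, 0.0639]
tcp_rot: [3.141, 0.342, -2.9]
ft_force: [3.2, 0.6, 7.4]
width: 0.269
```

```bash
python3 avg.py; python3 ov.py o4
```

```text
F [-4.59  0.09 -5.97] M [ 0.108 -0.323 -0.009]
t 22.4 disc in plate [-22.5  -0.3  -0.1] mm | F tool [-3.78  0.28 -5.83] M tool [ 0.125 -0.289 -0.001] tilt [ 0.01 -0.32  0.05]
```

View pics/o4_side.png

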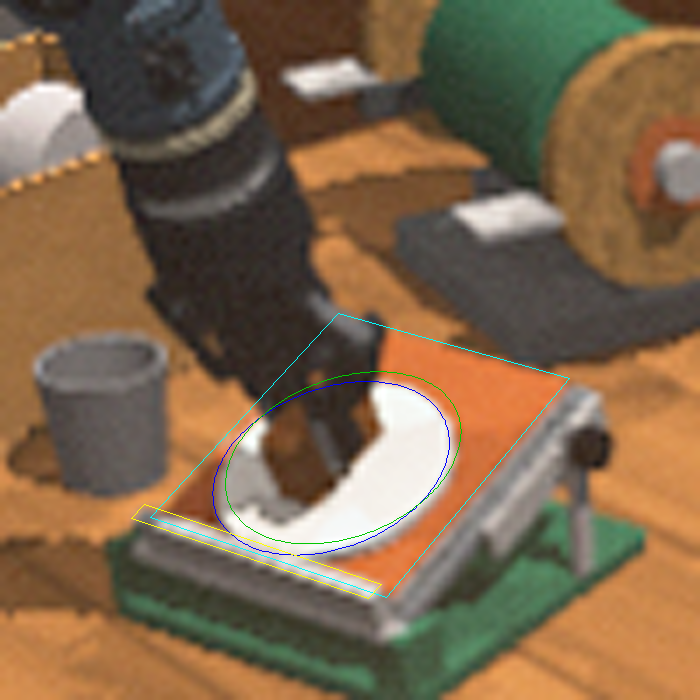

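View pics/o4_top.png

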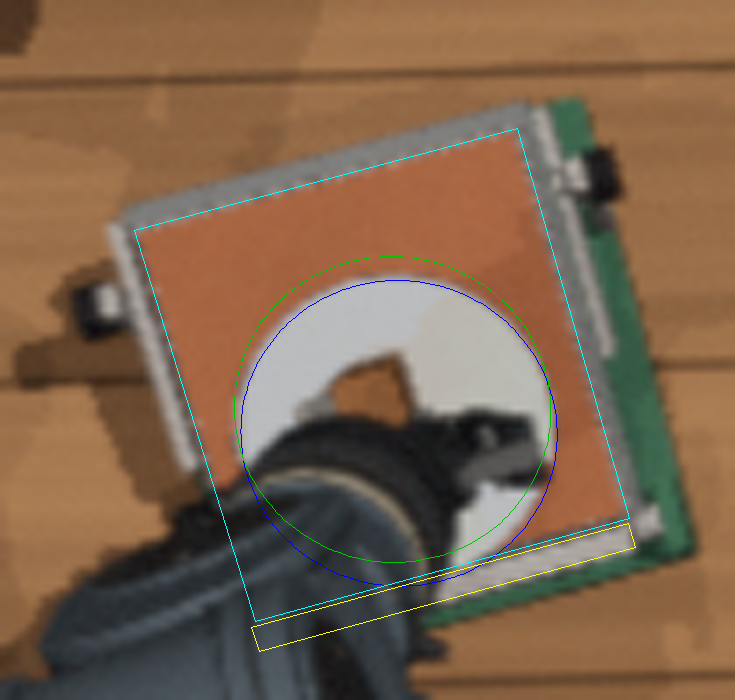

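The side view shows the disc's rim meeting the rail at about (247,188), and it still overlays flat. Each call re-bases on the measured pose, so some of the push is lost. I'll add a bit more.

Call:
carry_out(
  increments=[
    [[0.0006,0,0.001,0,0.1,0,0.0],[0.001,0,0.002,0,0.1,0,0.0],[0.001,0,0.002,0,0.1,0,0.0],[0.001,0,0.002,0,0.1,0,0.0]],
  ],
)

```text
time: 23.0
eef_pos: [0.5097, 0.2394, 0.0632]
tcp_rot: [3.141, 0.342, -2.9]
ft_force: [2.1, -0.1, 7.6]
width: 0.267
```

```bash
python3 avg.py
```

```text
F [-4.38 -0.52 -6.85] M [ 0.116 -0.249 -0.001]
t 23.3 disc in plate [-22.5  -0.3  -0.9] mm | F tool [-5.63  0.48 -6.86] M tool [ 0.123 -0.248  0.009] tilt [ 0.01 -0.3   0.05]
```

Call:
carry_out(
  increments=[
    [[0.0012,0,0.0012,0,0.4,0,0.0],[0.0014,0,0.0012,0,0.5,0,0.0],[0.0014,0,0.0012,0,0.5,0,0.0],[0.0014,0,0.0012,0,0.5,0,0.0]],
  ],
)

```text
time: 23.8
eef_pos: [0.5095, 0.2393, 0.0631]
tcp_rot: [-3.142, 0.335, -2.9]
ft_force: [2.5, 0.2, 7.4]
width: 0.266
```

```bash
python3 avg.py
```

```text
F [-4.08 -0.2  -6.55] M [ 0.12  -0.559  0.023]
t 24.1 disc in plate [-22.7  -0.3  -1. ] mm | F tool [-3.67  0.74 -6.17] M tool [ 0.143 -0.525  0.014] tilt [0.02 0.1  0.05]
```

The centre of pressure is now near the disc centre, the sink is about 3.7–4 mm, and the rail is compressed about 1 mm. One stillness check and a look at the bystanders, then I hand in.

```bash
python3 avg.py
python3 - <<'E'
from h import *
a=vision.get_image("side");cv2.imwrite("pics/side_end.png",a)
E
```

```text
F [-3.89 -0.16 -6.45] M [ 0.12  -0.553  0.012]
t 24.4 disc in plate [-22.7  -0.3  -1. ] mm | F tool [-2.79  0.67 -5.6 ] M tool [ 0.118 -0.556  0.032] tilt [0.02 0.1  0.06]
```

View pics/side_end.png

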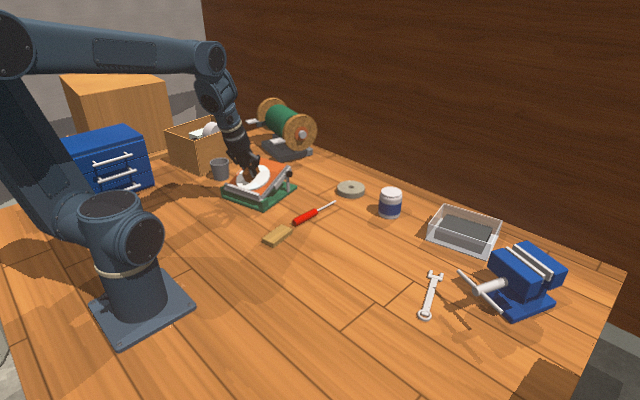

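The disc is on the jig at about (255,178), held against the rail. The cup, wheel, tin, wrench, screwdriver and offcut look the same as at the start, and the readings are steady.

```bash
python3 -c "
from workcell import job; print(job.finish_job())"
```

```text
the job is handed in; nothing more can be done
None
```

The disc is on the jig's plate, gripped by its bar, pressed in and touching the rail. I handed the job in that way at about 24.5 s; no verdict was reported.

- **Grasp:** My first try failed. The fingertips sit about 27 mm higher than the reported TCP, so the fingers closed on top of the bar with about 5 N and moved the disc about 6 mm. I saw the offset in both camera views, opened, went deeper and lifted the disc at 80 N.
- **Placing:** I tilted the disc to about 19.5°, laid it flat about 35 mm clear of the rail, and trimmed the tilt by force. I then slid it down until I felt the rail.

Last checks before handing in:

| Check | Result |
|---|---|
| Stillness | pose and forces unchanged over the last 0.3 s |
| Tilt | within about 0.3° of the flush angle found by force; pressure centred on the disc |
| Push | about 8 N |
| Plate sunk | 3.7 mm by force, 4.0 mm by position |
| Rail | pushed in about 1 mm, roughly 4 N; inferred from position, because plate friction blurs the force reading |
| Bystanders | look unmoved in the last picture |

The camera heights disagreed with the text: they put the bar top at 44 mm instead of 48 mm, and the plate about 3 mm lower than where I felt contact. I set the final depth from contact instead.

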